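# Lay a desk loudspeaker on its side in the tip-down cradle

## Task

The white loudspeaker must lie on its side so that the screws in its underside can be reached. Touching it only with the fingertips or the outside of the fingers, push it over near its top so that it leans on the cradle's blue padded backrest, and keep pushing it down together with the backrest, slowly and gently, until the backrest lies flat on its stop with the loudspeaker resting on it. Do not squeeze, lift or drop the loudspeaker, and leave the screwdriver, the multimeter and the jar where they are.

Things in the scene. Friction and masses are not known exactly. Their poses are not given: they have to be found in the camera images.
- speaker: white box-shaped loudspeaker standing on the cradle's base plate: 60 (its x) x 90 (its y) x 180 mm (its z, up), 0.4 to 0.6 kg, mass centre in the middle. Origin: centre of its underside. Black grille on its -y side. It is to be tipped towards its +x, about the lower edge on that side; push on its -x side, a plain upright face 90 mm wide.
- speaker_heel (a point): middle of the lower edge about which the loudspeaker tips: 30 mm in +x from the loudspeaker's origin, at the underside. It stands 3 to 9 mm from the hinge of the backrest. Once the loudspeaker lies flat, its upper side is 90 mm above the table.
- cradle: fixed plywood cradle. Origin: on the table straight under the backrest's hinge axis, which runs along its y, 30 mm up; z up, +x the way the backrest goes down. A base plate, 120 x 150 mm, top at 30 mm, reaches from the hinge to -x; on the +x side two side rails 12 mm high carry a dark stop bar, 18 mm high, 150 mm from the hinge.
- backrest (a joint): angle (rad) of the blue padded plywood flap: 0 upright, pi/2 flat on the stop bar; starts at 0.05 to 0.2. Stiff hinge (about 1 N m of friction, no spring): it stays where it is left, even with the loudspeaker leaning on it, so both go down only as far and as fast as they are pushed, with up to about 10 N near the loudspeaker's top.
- screwdriver: red-handled screwdriver lying on the table, 190 mm long; bystander.
- multimeter: yellow multimeter lying on the table, 75 x 140 x 34 mm; bystander. Origin: centre of its underside.
- jar: small closed jar standing on the table, 52 mm across, 75 mm high; bystander. Origin: centre of its underside.
- backrest_top (a point): middle of the free (upper) edge of the backrest's padded face, 170 mm from the hinge axis; the face passes through the axis and looks at the loudspeaker. The flap is 116 mm wide and 12 mm thick; flat, its padded face is 30 mm above the table.
Not all that is in view belongs to the job. What is meant by the speaker is not green, and is the larger of those in its own colour.

How it is judged:
On the way:
1. the loudspeaker leans on the backrest, which is part of the way down (value of joint backrest between 0.5 and 1.35 rad and angle between speaker's own z axis and vertical between 0.4 and 1.4 rad and contact force between speaker and cradle above 0.3 N), for 0.1 s.
At the end, for the whole second after the job is handed in: the backrest is flat on its stop (above 1.49 rad); the loudspeaker rests on it on its side, flat within about 5 degrees and in line with the backrest within 10 degrees, its lower edge still within 30 mm of the hinge and 35 mm of the cradle's middle line, at rest (value of joint backrest above 1.49 rad and angle between speaker's own z axis and vertical between 1.48 and 1.66 rad and angle between the z axis of speaker and the x axis of cradle, either way round below 0.17 rad and angle between the x axis of speaker and the z axis of cradle, either way round below 0.1 rad and y of speaker_heel in the frame of cradle between -0.035 and 0.035 m and x of speaker_heel in the frame of cradle between -0.03 and 0.03 m and height (world z) of speaker_heel below 0.04 m and contact force between speaker and cradle above 0.5 N and linear speed of speaker below 0.02 m/s and angular speed of speaker below 0.1 rad/s); the robot touches nothing.
It fails at once if the loudspeaker is dropped or thrown over (turns faster than 2 rad/s) (angular speed of speaker above 2 rad/s).
It fails at once if the loudspeaker is lifted: its tipping edge comes more than 20 mm off the base plate (height (world z) of speaker_heel above 0.05 m).
It fails at once if the fingers press or squeeze the loudspeaker with more than 45 N (contact force between the fingers and speaker above 45 N).
It fails at once if the screwdriver, the multimeter or the jar is moved more than 30 mm (distance of any of screwdriver, multimeter, jar from where it was at the start of the episode above 0.03 m).
It also fails if it takes over 45 s, if anything falls off the work surface, if the arm or the gripper's body presses on something with over 40 N, if the wrist force passes 120 N, or if a joint passes its speed limit or range.

## Robot

A 7-joint arm with a two-finger parallel gripper is mounted at the origin on the work surface. World frame = base frame: x ahead of the robot, y to its left, z up, the work surface at z = 0. Lengths are in m, angles in rad, forces in N, time in s.
With the tool pointing down it reaches from about 0.4 to 0.875 m from the base axis. Payload 6.5 kg.
Tool frame: the origin (TCP) lies at the very end of the fingers, on their centre line; the grasp point (between the pads) lies 19 mm behind it (arm.grip_depth is the distance from the TCP to the grasp point, in m); z points along the fingers, y is the line along which they close (so a half turn about z gives the same grasp; the last joint's range is limited). The gripper opens to 88 mm and grips with 3 to 60 N. Pads are 18 mm wide; open, the fingers measure 123 mm over their backs; the gripper's body (75 mm by 187 mm) begins 45 mm behind the grasp point.
Start: joints at [1.242, 0.536, -0.004, 1.538, 0.003, 1.067, -0.071], TCP at [0.169, -0.628, 0.239] pointing down, gripper open.
Joint ranges: [-2.7, 2.7], [-0.37, 2.16], [-1.27, 1.26], [0.24, 2.4], [-1.31, 4.45], [0.19, 1.91], [-2.76, 2.76]. Speed limits (rad/s): [2.39, 2.39, 3.14, 3.14, 3.14, 3.14, 3.14].

## Interface

Orientations are given as [roll, pitch, yaw] about the fixed x, y, z axes, in that order (R = Rz(yaw) Ry(pitch) Rx(roll)).
In Python, from workcell import arm gives the robot as it stands.
- The arm moves only by the tool move_arm, never from a script. Its argument "commands" is a list of rows, each an object of numbers: "tx", "ty", "tz": the shift along the tool's x, y, z in cm; "yaw": the turn about the tool's z in rad. A call has 1 to 12 rows; each row shifts and turns the commanded pose from where the row before left it, along the tool's axes as they then stand; what a row does not reach is not made up. A row lasts 1/10 s, in which the tool goes at most 50 mm and 8.59 degrees, less where a joint would pass 70% of its speed; a pose out of reach is approached as far as the arm can. A call with a gripper value outside its range is refused whole. "claw" is the opening, from -1 (shut) to 1 (fully open), set as the call begins (left out, the last holds). The fingers move at their own pace and stop on an object; the grip force is fixed at half the most. Time passes only in rows, so rows that do not move let the fingers close. It gives the time, the measured TCP pose, the force, the opening and the grip force at its end, in the units of the state.
- arm.get_obs(): the state, without advancing time (a new reading comes with each control period).
- arm.grab_frame(name): name is "scene" or "top" or "wrist"; returns a dict with "color" (420x560x3 uint8, red, green, blue), "fx", "fy", "cx", "cy" (pixels), "R" (3x3) and "t" (3): a world point X has camera coordinates R X + t. Camera axes: x right, y down, z forward; pixel columns grow to the right and rows downward; lengths in m; the calibration is good to about 2 mm. A picture is of the moment at which its call begins. There is no depth.
- arm.close_job(): hands the job in; it is judged then, once.
The state is a dict: "clock": time; "joints": joint angles; "dq": joint speeds; "joint_torque": joint torques, N m; "ee_pos": TCP position; "orientation": TCP orientation; "wrist_force": force on the tool from outside, world axes, zero at the start; "torque": the same for the moment, N m; "opening": opening from 0.0 (shut) to 1.0 (fully open); "grasp_force": force on a finger pad.
Only numpy, scipy, OpenCV 4.12 (cv2) and the standard library are available. Lean on these libraries where they do the work, as an engineer would, in place of code of your own. Each camera call takes 0.05 s, during which the arm holds its last target. There are 200 camera calls.

## Working session

There is one attempt and no reset: what is moved stays moved. The work goes in short steps, Python scripts to look and compute and a tool call to move; the robot and the scene stay as the last step left them, time stands still between calls to the robot, and variables do not carry over. Pictures are saved under pics/ and viewed, at most 10 in all, crops included, and the job is handed in when it is done.

Besides the shell and the picture viewer there is one more tool, called after ">>>" as name(argument=value, ...), one argument or row to a line, values as JSON. move_arm: Moves the arm, as the interface text tells. Its arguments: {"type":"object","properties":{"commands":{"type":"array"},"claw":{"type":"number"}},"required":["commands"]}

```bash
mkdir -p pics; python3 - <<'E'
from workcell import arm
import cv2,numpy as np
for n in ("scene","top"):
    f=arm.grab_frame(n); cv2.imwrite(f"pics/{n}0.png",f["color"][:,:,::-1])
    print(n,f["fx"],f["fy"],f["cx"],f["cy"],np.round(f["R"],3).tolist(),np.round(f["t"],3).tolist())
print(arm.get_obs())
E
```

```text
scene 475.7183345634186 475.7183345634186 284.09783810887564 203.09653731929626 [[0.885, 0.465, -0.025], [0.259, -0.536, -0.804], [-0.387, 0.705, -0.595]] [-0.539, -0.049, 1.559]
top 527.2218272289372 527.2218272289372 275.5584288539626 217.13123753156768 [[0.002, -1.0, 0.005], [-0.989, -0.003, -0.146], [0.146, -0.004, -0.989]] [-0.025, 0.622, 1.655]
{'clock': 0.1, 'joints': array([ 1.24179648,  0.53707422, -0.00442188,  1.53872071,  0.00260553,
        1.0673012 , -0.07121502]), 'dq': array([ 1.43781499e-05, -1.72638334e-03,  2.82252085e-03, -3.14124523e-03,
        1.55872048e-03,  1.89754497e-04,  7.12369298e-04]), 'joint_torque': array([ 1.39248055e-03, -5.72077954e+01,  9.93045196e-01, -2.52233541e+01,
       -5.63125382e-02,  1.33519343e-02,  1.53247441e-05]), 'ee_pos': array([ 0.16870103, -0.62717969,  0.23795824]), 'orientation': array([-3.14009996e+00,  1.24490766e-04,  2.62844801e-01]), 'wrist_force': array([-0.55728209,  0.61408262,  0.20989752]), 'torque': array([ 0.02625525, -0.02958238, -0.00299382]), 'grasp_force': 0.0, 'opening': 1.0003940232980741}
```

View pics/scene0.png

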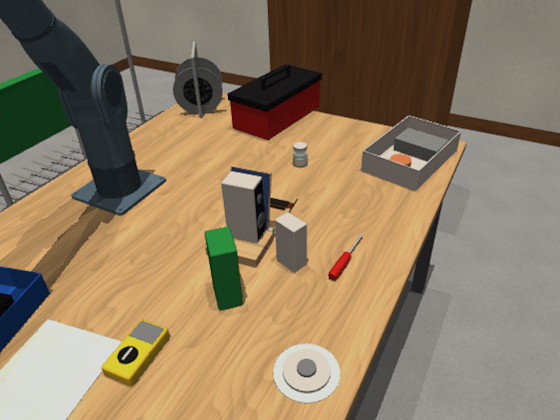

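View pics/top0.png

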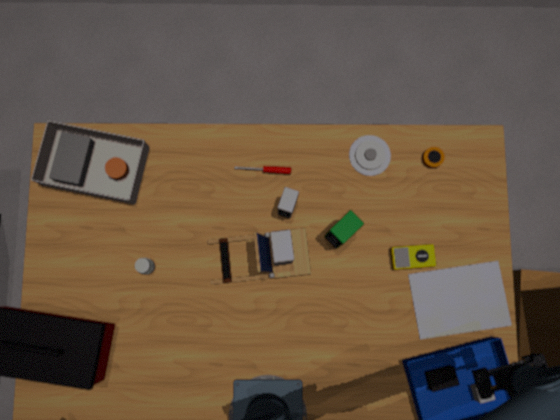

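Candidates for the speaker are a large white box on the cradle (scene 247,207; top 282,247), a smaller white box (scene 291,242; top 288,202) and a green box (scene 224,268; top 344,229). The larger white one on the cradle fits: it isn't green, and it's the bigger of the two white boxes. I'll confirm in a crop.

```bash
python3 - <<'E'
import cv2,numpy as np
a=cv2.imread("pics/scene0.png")[150:320,190:320]; b=cv2.imread("pics/top0.png")[185:290,200:370]
a=cv2.resize(a,None,fx=3.5,fy=3.5,interpolation=cv2.INTER_CUBIC)
b=cv2.convertScaleAbs(cv2.resize(b,None,fx=4.6,fy=4.6,interpolation=cv2.INTER_CUBIC),alpha=1.5)
cv2.imwrite("pics/cs.png",a);cv2.imwrite("pics/ct.png",b);print(a.shape,b.shape)
E
```

```text
(595, 455, 3) (483, 782, 3)
```

View pics/cs.png

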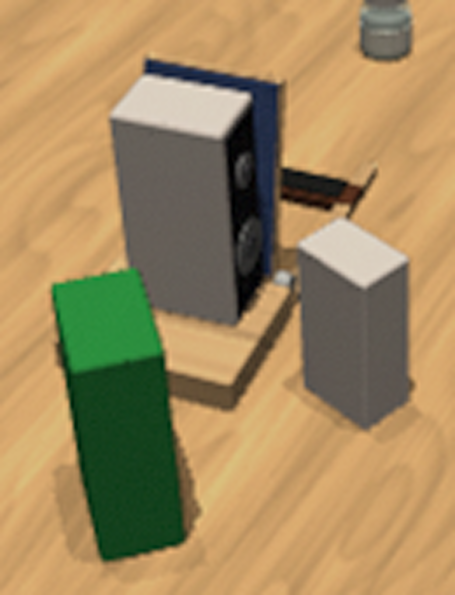

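View pics/ct.png

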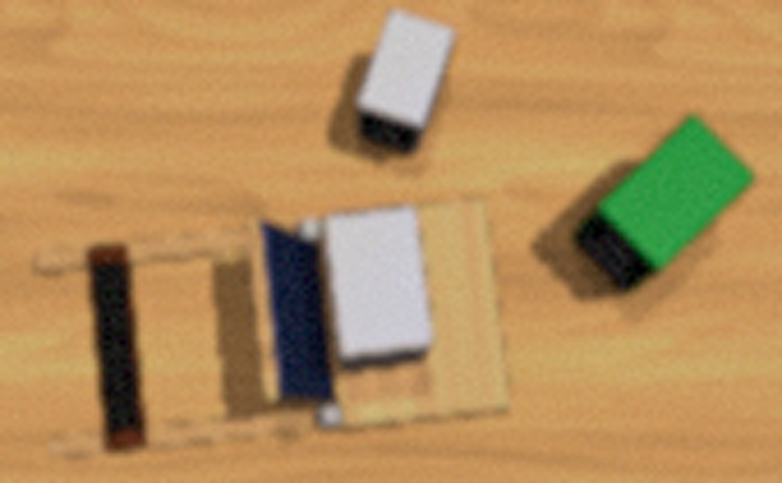

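The crops confirm it: the large white box with a black grille stands on the cradle in front of the blue flap. Its top face in the top crop is at (327,217), (413,207), (430,350), (343,360). The flap lies to its left, so it tips towards world +y.

```bash
cat > h.py <<'E'
import numpy as np
from workcell import arm
def ray(f,px,z):
    d=f["R"].T@np.array([(px[0]-f["cx"])/f["fx"],(px[1]-f["cy"])/f["fy"],1]); c=-f["R"].T@f["t"]
    return (c+d*(z-c[2])/d[2])[:2]
E
python3 - <<'E'
from h import *
t=arm.grab_frame("top"); s=arm.grab_frame("scene")
T=lambda p,z: ray(t,(p[0]/4.6+200-.4,p[1]/4.6+185-.4),z)
S=lambda p,z: ray(s,(p[0]/3.5+190-.4,p[1]/3.5+150-.4),z)
def show(n,P): print(n,np.round(P,4).tolist(),np.round(np.mean(P,0),4))
a=[T(p,.21) for p in [(327,217),(413,207),(430,350),(343,360)]]; show("spk top",a)
for i in range(4):
    d=a[(i+1)%4]-a[i]; print(np.linalg.norm(d),np.degrees(np.arctan2(d[1],d[0])))
show("spk scene",[S(p,.21) for p in [(112,118),(222,140),(250,93),(148,76)]])
show("base edge",[T(p,.03) for p in [(485,200),(508,410)]])
show("hinge br",[T(p,.035) for p in [(310,230),(330,413)]])
show("stop",[T(p,.018) for p in [(108,248),(125,445)]])
show("flaptop",[T(p,.195) for p in [(263,225),(283,397)]])
show("green top",[T(p,.21) for p in [(692,115),(752,178),(655,270),(597,213)]])
show("white2",[T(p,.15) for p in [(395,10),(453,30),(415,125),(358,103)]])
o=arm.get_obs();print(o["clock"])
for n,p in dict(mm=(413,257),jar=(144,266),green=(344,229)).items(): print(n,ray(t,p,.05))
E
```

```text
spk top [[0.5545, -0.0088], [0.561, -0.063], [0.471, -0.0735], [0.4647, -0.0191]] [ 0.5128 -0.0411]
0.0545781032878498 -83.16102493307001
0.09060581404978293 -173.35403195853877
0.054732824600967074 96.68979746054508
0.0904639638088623 6.547788533935781
spk scene [[0.4806, -0.0812], [0.5658, -0.0706], [0.5535, -0.0102], [0.4737, -0.023]] [ 0.5184 -0.0462]
base edge [[0.5883, -0.1194], [0.4409, -0.1345]] [ 0.5146 -0.127 ]
hinge br [[0.5661, 0.0039], [0.4383, -0.0105]] [ 0.5022 -0.0033]
stop [[0.5548, 0.1471], [0.4164, 0.1329]] [0.4856 0.14  ]
flaptop [[0.5511, 0.0319], [0.4422, 0.0185]] [0.4967 0.0252]
green top [[0.6203, -0.2401], [0.5801, -0.2773], [0.5216, -0.215], [0.5576, -0.179]] [ 0.5699 -0.2278]
white2 [[0.7, -0.0531], [0.6866, -0.0915], [0.6228, -0.0662], [0.6374, -0.0287]] [ 0.6617 -0.0599]
0.2
mm [ 0.49395214 -0.4615691 ]
jar [0.46322154 0.3930584 ]
green [ 0.58316962 -0.24316392]
```

>>> move_arm(
  commands=[
    {"tz":-0.3,"yaw":-0.14},
    {"tz":-0.3,"yaw":-0.14},
    {"tz":-0.3,"yaw":-0.14},
    {"tz":-0.3,"yaw":-0.14},
    {"tz":-0.3,"yaw":-0.14},
    {"tz":-0.3,"yaw":-0.14},
    {"tz":-0.3,"yaw":-0.14},
    {"tz":-0.3,"yaw":-0.14},
    {"tz":-0.3,"yaw":-0.14},
    {"tz":-0.3,"yaw":-0.14},
  ],
  claw=-0.2,
)

```text
validation failed for argument at $.co...
```

The call was refused, possibly because each row needs every key. I'll try full rows.

>>> move_arm(
  commands=[
    {"tx":0,"ty":0,"tz":-0.3,"yaw":-0.14},
    {"tx":0,"ty":0,"tz":-0.3,"yaw":-0.14},
    {"tx":0,"ty":0,"tz":-0.3,"yaw":-0.14},
    {"tx":0,"ty":0,"tz":-0.3,"yaw":-0.14},
    {"tx":0,"ty":0,"tz":-0.3,"yaw":-0.14},
    {"tx":0,"ty":0,"tz":-0.3,"yaw":-0.14},
    {"tx":0,"ty":0,"tz":-0.3,"yaw":-0.14},
    {"tx":0,"ty":0,"tz":-0.3,"yaw":-0.14},
    {"tx":0,"ty":0,"tz":-0.3,"yaw":-0.14},
    {"tx":0,"ty":0,"tz":-0.3,"yaw":-0.14},
  ],
  claw=-0.2,
)

```text
clock: 1.2
ee_pos: [0.1687, -0.6275, 0.2686]
orientation: [-3.141, -0.0, 1.668]
wrist_force: [-0.6, 0.2, 0.3]
opening: 0.399
grasp_force: 0.0
```

>>> move_arm(
  commands=[
    {"tx":2,"ty":2,"tz":0,"yaw":-0.01},
    {"tx":3.5,"ty":3,"tz":0,"yaw":0},
    {"tx":3.5,"ty":3,"tz":0,"yaw":0},
    {"tx":3.5,"ty":3,"tz":0,"yaw":0},
    {"tx":3.5,"ty":3,"tz":0,"yaw":0},
    {"tx":3.5,"ty":3,"tz":0,"yaw":0},
    {"tx":3.5,"ty":3,"tz":0,"yaw":0},
    {"tx":3.5,"ty":3,"tz":0,"yaw":0},
    {"tx":3.5,"ty":3,"tz":0,"yaw":0},
    {"tx":3.5,"ty":3,"tz":0,"yaw":0},
    {"tx":3.5,"ty":3,"tz":0,"yaw":0},
    {"tx":3.5,"ty":3,"tz":0,"yaw":0},
  ],
)

```text
clock: 2.4
ee_pos: [0.4767, -0.1878, 0.2688]
orientation: [3.142, 0.0, 1.672]
wrist_force: [0.1, -0.3, 0.2]
opening: 0.399
grasp_force: 0.0
```

>>> move_arm(
  commands=[
    {"tx":2.5,"ty":2,"tz":0,"yaw":-0.007},
    {"tx":2.5,"ty":2,"tz":0,"yaw":0},
    {"tx":1.5,"ty":1.4,"tz":0,"yaw":0},
    {"tx":0.5,"ty":0,"tz":0,"yaw":0},
    {"tx":0,"ty":0,"tz":2,"yaw":0},
    {"tx":0,"ty":0,"tz":2,"yaw":0},
    {"tx":0,"ty":0,"tz":2,"yaw":0},
    {"tx":0,"ty":0,"tz":2,"yaw":0},
    {"tx":0,"ty":0,"tz":0,"yaw":0},
  ],
)

```text
clock: 3.3
ee_pos: [0.5196, -0.1151, 0.1863]
orientation: [-3.136, -0.001, 1.678]
wrist_force: [-0.5, -0.1, 0.4]
opening: 0.4
grasp_force: 0.0
```

```bash
python3 - <<'E'
from h import *
import cv2
a=arm.grab_frame("scene")["color"][100:320,150:370,::-1]; b=arm.grab_frame("top")["color"][160:300,190:340,::-1]
cv2.imwrite("pics/c1.png",np.hstack([cv2.resize(a,(400,400)),cv2.convertScaleAbs(cv2.resize(b,(400,400)),alpha=1.5)]))
print(arm.get_obs()["ee_pos"],arm.get_obs()["wrist_force"])
E
```

```text
[ 0.52174365 -0.11477962  0.18895268] [-0.15767325 -0.02055955 -0.27006194]
```

View pics/c1.png

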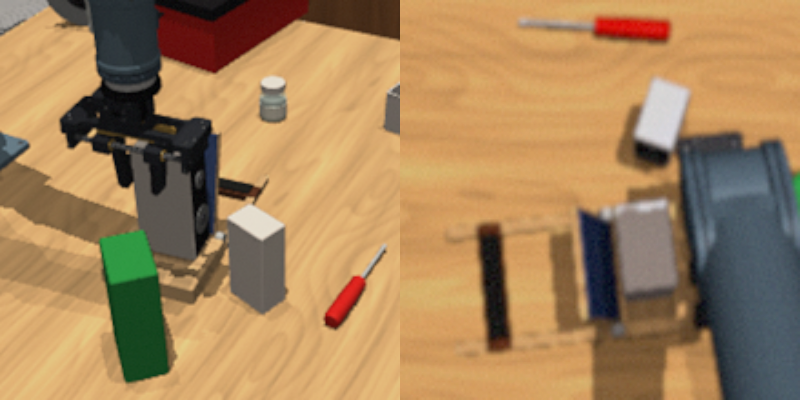

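Picture: both fingers are behind the speaker's plain face, near its top and about centred, with a gap of about 3 cm. Next I work out the arc and approach the face.

```bash
python3 - <<'E'
import numpy as np
th=np.arange(0,1.58,0.12); h=.158
x=-.006+h*np.sin(th)-.06*np.cos(th)-.009; z=.03+h*np.cos(th)+.06*np.sin(th)
for a in range(len(th)):
    print(round(th[a],2),round(x[a],4),round(z[a],4), np.round([25*(x[a]-x[a-1]),-25*(z[a]-z[a-1])],2) if a else "")
E
```

```text
0.0 -0.075 0.188 
0.12 -0.0557 0.194 [ 0.48 -0.15]
0.24 -0.0357 0.1977 [ 0.5  -0.09]
0.36 -0.0155 0.199 [ 0.51 -0.03]
0.48 0.0047 0.1979 [0.51 0.03]
0.6 0.0247 0.1943 [0.5  0.09]
0.72 0.0441 0.1883 [0.48 0.15]
0.84 0.0626 0.1801 [0.46 0.21]
0.96 0.08 0.1698 [0.44 0.26]
1.08 0.0961 0.1574 [0.4  0.31]
1.2 0.1105 0.1432 [0.36 0.36]
1.32 0.1232 0.1273 [0.32 0.4 ]
1.44 0.1338 0.1101 [0.27 0.43]
1.56 0.1423 0.0917 [0.21 0.46]
```

>>> move_arm(
  commands=[
    {"tx":0.6,"ty":0,"tz":0,"yaw":0},
    {"tx":0.6,"ty":0,"tz":0,"yaw":0},
    {"tx":0.6,"ty":0,"tz":0,"yaw":0},
    {"tx":0.4,"ty":0,"tz":0,"yaw":0},
    {"tx":0.3,"ty":0,"tz":0,"yaw":0},
    {"tx":0.3,"ty":0,"tz":0,"yaw":0},
    {"tx":0.3,"ty":0,"tz":0,"yaw":0},
    {"tx":0.3,"ty":0,"tz":0,"yaw":0},
  ],
)

```text
clock: 4.2
ee_pos: [0.5185, -0.0803, 0.1887]
orientation: [-3.142, 0.0, 1.68]
wrist_force: [0.8, -1.2, -0.1]
opening: 0.4
grasp_force: 0.6
```

>>> move_arm(
  commands=[
    {"tx":0.3,"ty":0,"tz":-0.1,"yaw":0},
    {"tx":0.4,"ty":0,"tz":-0.15,"yaw":0},
    {"tx":0.4,"ty":0,"tz":-0.15,"yaw":0},
    {"tx":0.4,"ty":0,"tz":-0.1,"yaw":0},
    {"tx":0.4,"ty":0,"tz":-0.1,"yaw":0},
    {"tx":0.4,"ty":0,"tz":-0.05,"yaw":0},
    {"tx":0.4,"ty":0,"tz":-0.05,"yaw":0},
    {"tx":0.4,"ty":0,"tz":-0.05,"yaw":0},
  ],
)

```text
clock: 5.0
ee_pos: [0.5152, -0.0489, 0.1963]
orientation: [3.142, -0.0, 1.68]
wrist_force: [-0.5, -0.2, 1.1]
opening: 0.399
grasp_force: 0.2
```

```bash
python3 - <<'E'
from h import *
import cv2
a=arm.grab_frame("scene")["color"][100:320,150:370,::-1]; b=arm.grab_frame("top")["color"][160:300,190:340,::-1]
cv2.imwrite("pics/c2.png",np.hstack([cv2.resize(a,(400,400)),cv2.convertScaleAbs(cv2.resize(b,(400,400)),alpha=1.5)]))
print(arm.get_obs()["ee_pos"],arm.get_obs()["wrist_force"])
E
```

```text
[ 0.51521384 -0.04849611  0.19629395] [-0.08686041  0.31192828 -0.34055827]
```

View pics/c2.png

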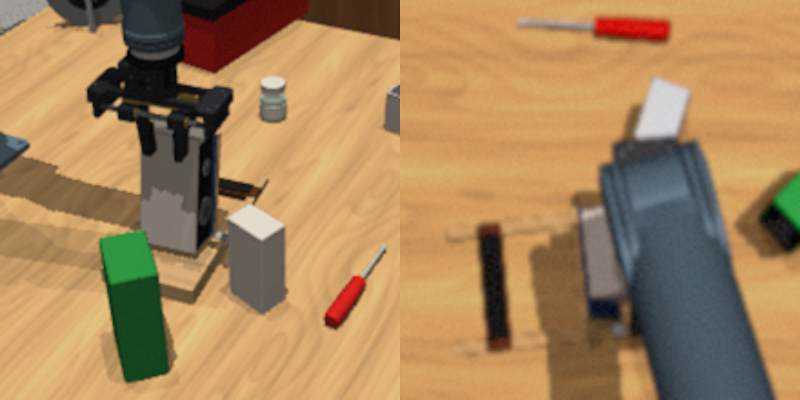

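The speaker is tipping cleanly, about 0.2 rad so far, and has reached the flap. I'll keep following the arc.

>>> move_arm(
  commands=[
    {"tx":0.4,"ty":0,"tz":-0.06,"yaw":0},
    {"tx":0.4,"ty":0,"tz":-0.04,"yaw":0},
    {"tx":0.5,"ty":0,"tz":-0.04,"yaw":0},
    {"tx":0.5,"ty":0,"tz":-0.02,"yaw":0},
    {"tx":0.5,"ty":0,"tz":-0.02,"yaw":0},
    {"tx":0.5,"ty":0,"tz":0,"yaw":0},
    {"tx":0.5,"ty":0,"tz":0,"yaw":0},
    {"tx":0.5,"ty":0,"tz":0.02,"yaw":0},
  ],
)

```text
clock: 5.9
ee_pos: [0.5111, -0.0132, 0.1981]
orientation: [-3.141, 0.002, 1.678]
wrist_force: [-1.6, -5.6, 3.8]
opening: 0.4
grasp_force: 3.1
```

>>> move_arm(
  commands=[
    {"tx":0.5,"ty":0,"tz":0.02,"yaw":0},
    {"tx":0.5,"ty":0,"tz":0.03,"yaw":0},
    {"tx":0.5,"ty":0,"tz":0.05,"yaw":0},
    {"tx":0.5,"ty":0,"tz":0.07,"yaw":0},
    {"tx":0.5,"ty":0,"tz":0.09,"yaw":0},
    {"tx":0.5,"ty":0,"tz":0.1,"yaw":0},
    {"tx":0.5,"ty":0,"tz":0.12,"yaw":0},
    {"tx":0.5,"ty":0,"tz":0.14,"yaw":0},
    {"tx":0.48,"ty":0,"tz":0.15,"yaw":0},
    {"tx":0.48,"ty":0,"tz":0.15,"yaw":0},
  ],
)

```text
clock: 6.9
ee_pos: [0.5054, 0.0382, 0.1884]
orientation: [-3.141, -0.0, 1.68]
wrist_force: [-1.7, -5.5, 0.3]
opening: 0.402
grasp_force: 2.0
```

>>> move_arm(
  commands=[
    {"tx":0.47,"ty":0,"tz":0.18,"yaw":0},
    {"tx":0.46,"ty":0,"tz":0.2,"yaw":0},
    {"tx":0.46,"ty":0,"tz":0.21,"yaw":0},
    {"tx":0.46,"ty":0,"tz":0.22,"yaw":0},
    {"tx":0.44,"ty":0,"tz":0.25,"yaw":0},
    {"tx":0.44,"ty":0,"tz":0.26,"yaw":0},
    {"tx":0.44,"ty":0,"tz":0.27,"yaw":0},
    {"tx":0.42,"ty":0,"tz":0.28,"yaw":0},
  ],
)

```text
clock: 7.7
ee_pos: [0.5017, 0.0742, 0.1698]
orientation: [3.142, -0.0, 1.68]
wrist_force: [-1.5, -2.1, 4.4]
opening: 0.398
grasp_force: 2.1
```

```bash
python3 - <<'E'
from h import *
import cv2
a=arm.grab_frame("scene")["color"][100:320,150:370,::-1]; b=arm.grab_frame("top")["color"][160:300,190:340,::-1]
cv2.imwrite("pics/c3.png",np.hstack([cv2.resize(a,(400,400)),cv2.convertScaleAbs(cv2.resize(b,(400,400)),alpha=1.5)]))
print(arm.get_obs()["ee_pos"],arm.get_obs()["wrist_force"])
E
```

```text
[0.5016708  0.07463505 0.1696295 ] [-0.95753225 -0.64221382  1.61300076]
```

View pics/c3.png

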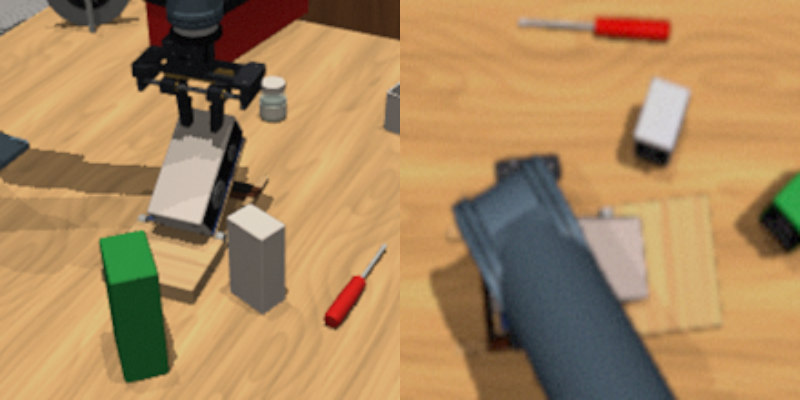

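The speaker is leaning on the flap at about 0.95 rad, in line with it, with the fingertips near its upper end.

>>> move_arm(
  commands=[
    {"tx":0.4,"ty":0,"tz":0.3,"yaw":0},
    {"tx":0.4,"ty":0,"tz":0.31,"yaw":0},
    {"tx":0.4,"ty":0,"tz":0.32,"yaw":0},
    {"tx":0.38,"ty":0,"tz":0.33,"yaw":0},
    {"tx":0.36,"ty":0,"tz":0.35,"yaw":0},
    {"tx":0.36,"ty":0,"tz":0.36,"yaw":0},
    {"tx":0.36,"ty":0,"tz":0.36,"yaw":0},
    {"tx":0.35,"ty":0,"tz":0.37,"yaw":0},
  ],
)

```text
clock: 8.6
ee_pos: [0.4987, 0.1046, 0.1429]
orientation: [3.141, -0.001, 1.68]
wrist_force: [-1.1, 1.5, 4.4]
opening: 0.401
grasp_force: 2.2
```

>>> move_arm(
  commands=[
    {"tx":0.33,"ty":0,"tz":0.39,"yaw":0},
    {"tx":0.32,"ty":0,"tz":0.4,"yaw":0},
    {"tx":0.32,"ty":0,"tz":0.4,"yaw":0},
    {"tx":0.3,"ty":0,"tz":0.41,"yaw":0},
    {"tx":0.28,"ty":0,"tz":0.43,"yaw":0},
    {"tx":0.27,"ty":0,"tz":0.43,"yaw":0},
    {"tx":0.27,"ty":0,"tz":0.43,"yaw":0},
    {"tx":0.25,"ty":0,"tz":0.44,"yaw":0},
  ],
)

```text
clock: 9.4
ee_pos: [0.4962, 0.1271, 0.1094]
orientation: [3.141, -0.001, 1.68]
wrist_force: [0.4, 1.3, 4.6]
opening: 0.4
grasp_force: 2.1
```

Now it's at about 1.45 rad, with z still to drop to 0.090. I'll finish slowly and watch the force.

>>> move_arm(
  commands=[
    {"tx":0.15,"ty":0,"tz":0.35,"yaw":0},
    {"tx":0.15,"ty":0,"tz":0.35,"yaw":0},
    {"tx":0.1,"ty":0,"tz":0.35,"yaw":0},
    {"tx":0.1,"ty":0,"tz":0.35,"yaw":0},
    {"tx":0.05,"ty":0,"tz":0.3,"yaw":0},
    {"tx":0,"ty":0,"tz":0.1,"yaw":0},
    {"tx":0,"ty":0,"tz":0.1,"yaw":0},
  ],
)

```text
clock: 10.1
ee_pos: [0.4951, 0.1321, 0.0905]
orientation: [-3.141, -0.0, 1.68]
wrist_force: [-1.4, 3.1, 3.9]
opening: 0.398
grasp_force: 2.2
```

>>> move_arm(
  commands=[
    {"tx":0,"ty":0,"tz":0.1,"yaw":0},
    {"tx":0,"ty":0,"tz":0.1,"yaw":0},
    {"tx":0,"ty":0,"tz":0.05,"yaw":0},
    {"tx":0,"ty":0,"tz":0,"yaw":0},
  ],
)

```text
clock: 10.5
ee_pos: [0.4952, 0.1322, 0.0901]
orientation: [3.141, 0.001, 1.68]
wrist_force: [-7.7, -0.2, 29.9]
opening: 0.4
grasp_force: 14.6
```

The force jumped to 30 N with no further descent, so the flap is on its stop. I'll back off upward.

>>> move_arm(
  commands=[
    {"tx":0,"ty":0,"tz":-0.2,"yaw":0},
    {"tx":0,"ty":0,"tz":-0.3,"yaw":0},
    {"tx":0,"ty":0,"tz":-0.6,"yaw":0},
    {"tx":0,"ty":0,"tz":-1.5,"yaw":0},
    {"tx":0,"ty":0,"tz":-3,"yaw":0},
    {"tx":0,"ty":0,"tz":-4,"yaw":0},
    {"tx":0,"ty":0,"tz":-4,"yaw":0},
    {"tx":-4,"ty":0,"tz":-2,"yaw":0},
    {"tx":-4,"ty":0,"tz":0,"yaw":0},
    {"tx":-4,"ty":0,"tz":0,"yaw":0},
    {"tx":-4,"ty":0,"tz":0,"yaw":0},
    {"tx":-4,"ty":0,"tz":0,"yaw":0},
  ],
)

```text
clock: 11.7
ee_pos: [0.5169, -0.0685, 0.2451]
orientation: [3.141, 0.0, 1.68]
wrist_force: [-0.1, 0.2, 0.6]
opening: 0.399
grasp_force: 0.0
```

>>> move_arm(
  commands=[
    {"tx":-4,"ty":0,"tz":0,"yaw":0},
    {"tx":-4,"ty":0,"tz":0,"yaw":0},
    {"tx":-3,"ty":0,"tz":0,"yaw":0},
    {"tx":0,"ty":0,"tz":0,"yaw":0},
    {"tx":0,"ty":0,"tz":0,"yaw":0},
  ],
)

```text
clock: 12.2
ee_pos: [0.5288, -0.1762, 0.2446]
orientation: [3.142, -0.001, 1.679]
wrist_force: [0.3, 1.1, -0.6]
opening: 0.395
grasp_force: 0.0
```

```bash
python3 - <<'E'
from h import *
import cv2
a=arm.grab_frame("scene")["color"][100:320,150:370,::-1]; b=arm.grab_frame("top")["color"][160:300,190:340,::-1]
cv2.imwrite("pics/c4.png",np.hstack([cv2.resize(a,(400,400)),cv2.convertScaleAbs(cv2.resize(b,(400,400)),alpha=1.5)]))
E
```

```text
(no output)
```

View pics/c4.png

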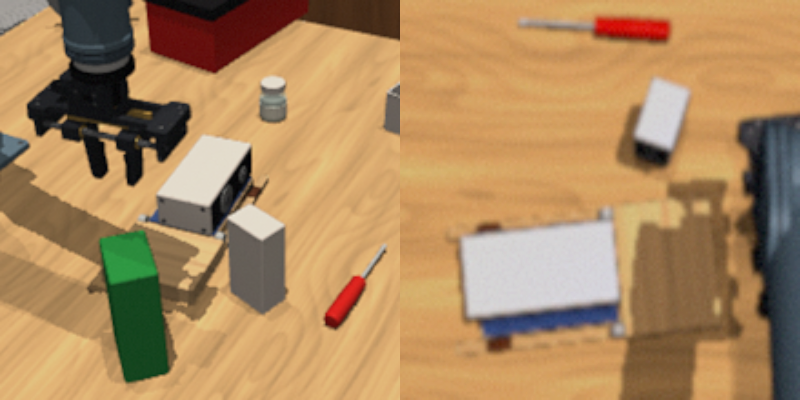

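The speaker lies flat on the lowered backrest, with its lower end at the hinge brackets and in line with the cradle. The bystanders haven't moved and the gripper is clear, so I'm handing it in.

```bash
python3 -c "
from workcell import arm
print(arm.close_job())"
```

```text
the job is handed in; nothing more can be done
None
```

The white loudspeaker lies on its side on the flat backrest, the arm is clear and the job is handed in at about 12 s; the last picture shows it in line with the cradle and the screwdriver and jar in place, but no verdict came back and the multimeter was outside that picture.

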